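Nip up the lens in the ratchet vice

TASK

Clamp the black lens in the ratchet vice: swing the blue-handled ratchet wrench back and forth, letting it slip on each return, until the lens is pinched against the fixed jaw and the handle feels properly tight, but not so hard that the lens is crushed. Then swing the handle back to its home stop and let go, never touching the lens or the fixed jaw and leaving everything else on the shelf where it stands.

Things in the scene. Friction and masses are not known exactly. Their poses are not given: they have to be found in the camera images.
- vice: Ratchet lens vice bolted to the smoked glass shelf: grey and aluminium bed 100 mm (its x) by 300 mm (its y), top 24 mm above the shelf. Origin: centre of the underside; z up. Its y axis is the clamping line: the ratchet stands at the -y end, the moving jaw (aluminium plate, sprung black rubber pad) advances to +y towards the fixed jaw, closing 20 to 37 mm before it pinches the lens.
- pivot (a point): Point on the ratchet's vertical axis, level with knob, at vice x 0, y -95 mm (the steel head ends 91 mm above the shelf). The pawl takes one of 16 teeth (0.39 rad apart, so up to that much play first) and drives the jaw 14 mm per rad of wrench, so several swings are needed; on the return it slips with under 2 N at the knob and the jaw stays put.
- knob (a point): Middle of the handle's grip, on its axis 115 mm above the shelf: an upright blue round post 18 mm in diameter, 88 to 140 mm above the shelf, on the end of the steel wrench arm (arm's top 86 mm above the shelf), 130 mm from the pivot. Pushing it the tightening way takes about 8.5 N while the jaw runs free; correctly tight is about 16 N (12 to 19 N is fine); above 20 N crushes the lens.
- wrench (a joint): Angle of the wrench arm, rad: 0 = home stop, 1.2 = far stop, growing clockwise seen from above (the tightening way). At 0.6 the arm points along the vice's -x; at 0 it lies 0.6 rad counter-clockwise of that. It stays where it is left. Once the lens is pinched the push at the knob rises by about 2.4 N per 0.13 rad (17 mm at the knob); the clamping stays when the push ends.
- anvil: Fixed jaw of the vice, fastened on the bed at a place that differs each time: aluminium block with a black rubber face 64 mm wide, 50 mm tall. Origin: foot of the rubber face, on the bed; the face looks to the vice's -y.
- lens: Black lens standing upright, loose, on the vice bed between the jaws: cylinder 60 mm in diameter, 75 mm tall, with a thin orange ring near its top, about 400 g. Origin: centre of its underside (bed top).
- dispenser: Bystander, leave alone: white box-shaped press-top desiccant dispenser with a blue push top, 85 x 85 x 126 mm. Origin: centre of its underside.
- body_cap: Bystander, leave alone: white plastic camera body cap lying flat, 62 mm across, 13 mm high. Origin: centre of its underside.
- hood: Bystander, leave alone: orange silicone lens hood, open cone 84 mm across, 35 mm high. Origin: centre of its underside.
- tub: Bystander, leave alone: small clear desiccant tub with a white lid, 44 mm across, 50 mm high. Origin: centre of its underside.
- blower: Bystander, leave alone: black rubber dust blower standing on its base, 56 mm across, 90 mm high. Origin: centre of its underside.
Not all that is in view belongs to the job. Leave any purple or red look-alike of the lens alone.

How it is judged (in metres and radians):
On the way:
1. the lens is pinched against the fixed jaw with more than 25 N (contact force between lens and anvil above 25 N), for 0.1 s.
At the end, for the whole second after the job is handed in: The lens stands upright (within 0.1 rad) and still, clamped against the fixed jaw with 25 to 100 N, and the wrench handle is back within 0.15 rad of its home stop (contact force between lens and anvil between 25 and 100 N and value of joint wrench below 0.15 rad and angle between lens's own z axis and vertical below 0.1 rad and linear speed of lens below 0.01 m/s); the robot touches nothing.
It fails at once if the lens is crushed: more than 115 N between lens and fixed jaw (contact force between lens and anvil above 115 N).
It fails at once if the robot touches the lens or the fixed jaw (contact force between any of the fingers, the arm and lens above 1 N or contact force between any of the fingers, the arm and anvil above 1 N).
It fails at once if a bystander is moved by more than 20 mm (distance of any of dispenser, body_cap, hood, tub, blower from where it was at the start of the episode above 0.02 m).
It also fails if it takes over 72 s, if anything falls off the work surface, if the arm or the gripper's body presses on something with over 40 N, if the wrist force passes 120 N, or if a joint passes its speed limit or range.

ROBOT

A 6-joint arm with a two-finger parallel gripper is mounted at the origin on the work surface. World frame = base frame: x ahead of the robot, y to its left, z up, the work surface at z = 0. Lengths are in mm, angles in rad, forces in N, time in s.
With the tool pointing down it reaches from about 350 to 775 mm from the base axis. Payload 7.3 kg.
Tool frame: the origin (TCP) lies at the very end of the fingers, on their centre line; the grasp point (between the pads) lies 19 mm behind it; z points along the fingers, y is the line along which they close (so a half turn about z gives the same grasp; the last joint's range is limited). The gripper opens to 92 mm and grips with 3 to 60 N. Pads are 19 mm wide; open, the fingers measure 130 mm over their backs; the gripper's body (75 mm by 190 mm) begins 47 mm behind the grasp point.
Start: joints at [-1.478, 0.342, 1.524, -0, 1.275, -0.146], TCP at [124.204, -510.12, 189.141] pointing down, gripper open.
Joint ranges: [-2.53, 2.53], [-0.77, 2.02], [0.04, 2.7], [-1, 4.14], [0.28, 2.66], [-3.11, 3.11]. Speed limits (rad/s): [2.57, 2.57, 3.14, 3.14, 3.14, 3.14].

INTERFACE

Orientations are given as [roll, pitch, yaw] about the fixed x, y, z axes, in that order (R = Rz(yaw) Ry(pitch) Rx(roll)).
In Python, from plant import * gives the robot as it stands.
- The arm moves only by the tool arm_command, never from a script. Its arguments are lists of equal length, an entry for each row: "gripper": the finger opening in mm, from 0 to 91.8; "dp": the shift along the tool's x, y, z in units of 25 mm (1.0 is 25 mm), a list of three; "twist": the turn about the tool's z in units of 5 degrees (1.0 is 5 degrees). A call has exactly 5 rows; each row shifts and turns the commanded pose from where the row before left it, along the tool's axes as they then stand; what a row does not reach is not made up. A row lasts 1/8 s, in which the tool goes at most 62.5 mm and 10.7 degrees, less where a joint would pass 70% of its speed; a pose out of reach is approached as far as the arm can. A call is refused whole if a number of a shift passes 1 or a number of a turn 1, either way. A call with a gripper value outside its range is refused whole. The fingers move at their own pace and stop on an object; the grip force is fixed at half the most. Time passes only in rows, so rows that do not move let the fingers close, or fill a call up. It gives the time, the measured TCP pose, the force, the opening and the grip force at its end, in the units of the state.
- get_obs(): the state, without advancing time (a new reading comes with each control period).
- capture(name): name is "scene" or "top" or "wrist"; returns the picture (480x640x3 uint8, red, green, blue); there is no depth.
- get_calibration(name): a dict with "mtx" (3x3 intrinsics, pixels), "dist_coeffs" ([k1, k2, p1, p2, k3] as OpenCV has them; the pictures are not rectified), "position" and "attitude" of the camera in the world; the wrist camera has in their place "mount" (4x4, takes a point from camera to tool coordinates, whose origin is the TCP and whose axes are the flange's). Camera axes: x right, y down, z forward; pixel columns grow to the right and rows downward; lengths in mm; the calibration is good to about 2 mm. A picture is of the moment at which its call begins: read the wrist's pose just before it. get_calibration takes no time and is no camera call.
- close_job(): hands the job in; it is judged then, once.
The state is a dict: "time": time; "joint_positions": joint angles; "dq": joint speeds; "tau": joint torques, N m; "tool_pos": TCP position; "tcp_rot": TCP orientation; "contact_force": force on the tool from outside, world axes, zero at the start; "moment": the same for the moment, N m; "grip_width": finger opening in mm; "finger_force": force on a finger pad.
Only numpy, scipy, OpenCV 4.12 (cv2) and the standard library are available. Lean on these libraries where they do the work, as an engineer would, in place of code of your own. Each camera call takes 0.05 s, during which the arm holds its last target. There are 200 camera calls.

## Working session

There is one attempt and no reset: what is moved stays moved. The work goes in short steps, Python scripts to look and compute and a tool call to move; the robot and the scene stay as the last step left them, time stands still between calls to the robot, and variables do not carry over. Pictures are saved under pics/ and viewed, at most 10 in all, crops included, and the job is handed in when it is done.

Besides the shell and the picture viewer there is one more tool, called as name([rows], argument=value, ...), one row to a line, values as JSON. arm_command: Moves the arm, as the interface text tells. Its arguments: {"type":"object","properties":{"gripper":{"type":"array"},"dp":{"type":"array"},"twist":{"type":"array"}},"required":["gripper","dp","twist"]}

```bash
ls; mkdir -p pics; python3 - <<'E'
from plant import *
import cv2
o=get_obs(); print(o)
for n in ("scene","top"):
    cv2.imwrite(f"pics/{n}0.png",capture(n)[:,:,::-1]); print(n,get_calibration(n))
print(get_calibration("wrist"))
E
```

```text
pics
{'time': 0.0, 'joint_positions': array([-1.47799847e+00,  3.42703917e-01,  1.52503219e+00,  1.40861094e-05,
        1.27539853e+00, -1.45986950e-01]), 'dq': array([ 0.00048255, -0.00102375, -0.00038169,  0.00060044,  0.00013603,
        0.00058213]), 'tau': array([ 3.33389020e-03, -4.31236267e+01, -2.44220316e+01,  7.21962657e-02,
        5.60846622e-02, -1.17844197e-04]), 'tool_pos': array([ 124.1629382 , -509.62129455,  188.44947489]), 'tcp_rot': array([-3.14006903e+00, -2.37637792e-04,  2.38780514e-01]), 'contact_force': array([ 0.80612418, -0.83011144, -0.37783095]), 'moment': array([-0.05306808, -0.00629985,  0.0380166 ]), 'finger_force': 0.0, 'grip_width': 91.75596029818612}
scene {'mtx': array([[459.16195991,   0.        , 312.2049813 ],
       [  0.        , 459.16195991, 246.46554426],
       [  0.        ,   0.        ,   1.        ]]), 'dist_coeffs': array([-0.0546072,  0.       ,  0.       ,  0.       ,  0.       ]), 'position': array([1023.84718968,  144.57074142,  974.40636901]), 'attitude': array([-2.63523407,  0.0139084 ,  1.89481794])}
top {'mtx': array([[517.24
[... 253 characters left out ...]
286 ,  -42.61966242, 1310.80372668]), 'attitude': array([-2.93905449,  0.00503565, -1.46861739])}
{'mtx': array([[336.57082287,   0.        , 317.48268653],
       [  0.        , 336.57082287, 244.84672006],
       [  0.        ,   0.        ,   1.        ]]), 'dist_coeffs': array([-0.05677024,  0.        ,  0.        ,  0.        ,  0.        ]), 'mount': array([[-1.96015074e-04, -9.56733727e-01, -2.90964837e-01,
         7.91930107e+01],
       [ 9.99999575e-01, -4.49678710e-04,  8.04935057e-04,
        -8.62328596e-01],
       [-9.00949210e-04, -2.90964556e-01,  9.56733409e-01,
        -1.95451064e+02],
       [ 0.00000000e+00,  0.00000000e+00,  0.00000000e+00,
         1.00000000e+00]])}
```

View pics/scene0.png

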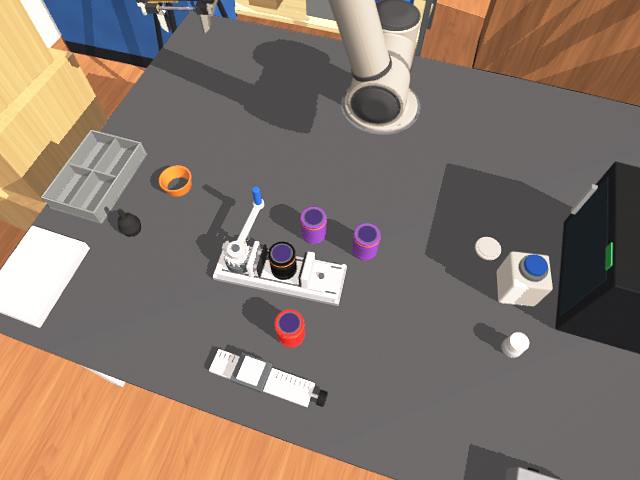

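View pics/top0.png

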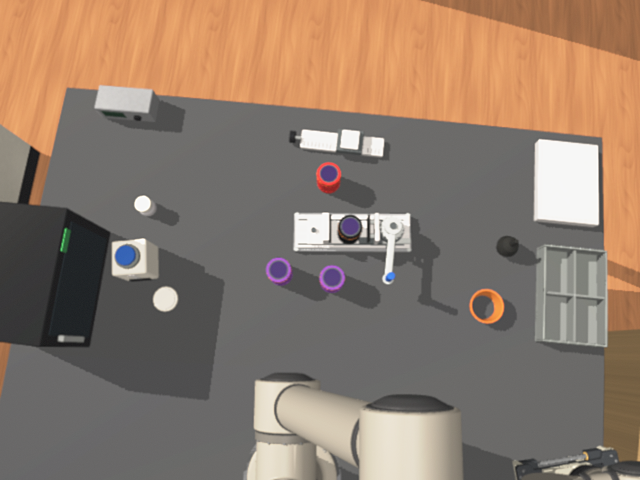

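The scene view shows the blue knob at (257,192), ratchet head at (236,248), black lens (283,260), and look-alikes in purple (314,225), (366,241) and red (290,326). In the top view the knob is at (390,276), the head (393,227) and the black lens (349,228). The only blue post is the knob. The blue dispenser top (536,266) isn't it, and the bottle-like slider at (265,375) isn't the vice. Next I'll triangulate.

```bash
cat > h.py <<'E'
import numpy as np, cv2
from scipy.spatial.transform import Rotation as R
from plant import *
def ray(n,uv,obs=None):
    c=get_calibration(n)
    p=cv2.undistortPoints(np.array([[uv]],float),c["mtx"],c["dist_coeffs"])[0,0]
    d=np.array([p[0],p[1],1.])
    if n=="wrist":
        M=c["mount"]; Q=R.from_euler("xyz",obs["tcp_rot"]).as_matrix()
        return Q@M[:3,3]+obs["tool_pos"], Q@M[:3,:3]@d
    return np.array(c["position"]), R.from_euler("xyz",c["attitude"]).as_matrix()@d
def atz(r,z): return r[0]+r[1]*(z-r[0][2])/r[1][2]
def tri(rs):
    A=0;b=0
    for o,d in rs:
        d=d/np.linalg.norm(d);P=np.eye(3)-np.outer(d,d);A=A+P;b=b+P@o
    x=np.linalg.solve(A,b); return x,[np.linalg.norm(np.cross(x-o,d/np.linalg.norm(d))) for o,d in rs]
def blue(img,box):
    x0,y0,x1,y1=box; h=cv2.cvtColor(img,cv2.COLOR_RGB2HSV)[y0:y1,x0:x1]
    m=(h[...,0]>100)&(h[...,0]<125)&(h[...,1]>140)&(h[...,2]>60)
    v,u=np.nonzero(m); return (u.mean()+x0,v.mean()+y0),len(u),(u.min()+x0,v.min()+y0,u.max()+x0,v.max()+y0)
E
python3 - <<'E'
from h import *
S=cv2.imread("pics/scene0.png");T=cv2.imread("pics/top0.png")
bs=blue(S[:,:,::-1].copy(),(240,170,275,220));bt=blue(T[:,:,::-1].copy(),(375,262,405,292));print(bs,bt)
k=tri([ray("scene",bs[0]),ray("top",bt[0])]);print("knob",k)
print("head",tri([ray("scene",(236,246)),ray("top",(393,227))]))
print("lens",tri([ray("scene",(283,250)),ray("top",(349.5,227))]))
for uv in [(294,213),(410,213),(410,250),(294,250)]: print(atz(ray("top",uv),24))
a=cv2.resize(S[165:315,200:360],None,fx=4.5,fy=3.9,interpolation=3)
b=cv2.resize(T[195:300,280:420],None,fx=5,fy=5,interpolation=3)
cv2.imwrite("pics/c1.png",b); cv2.imwrite("pics/c2.png",a)
E
```

```text
((np.float64(256.5079365079365), np.float64(194.92857142857142)), 126, (np.int64(252), np.int64(186), np.int64(261), np.int64(204))) ((np.float64(389.9433962264151), np.float64(276.3207547169811)), 53, (np.int64(386), np.int64(273), np.int64(394), np.int64(280)))
knob (array([ 488.32576837, -182.13922348,  116.35748651]), [np.float64(0.13199888210685695), np.float64(0.1319988821069709)])
head (array([ 613.39577671, -183.98887769,   88.69137352]), [np.float64(0.4473053693188621), np.float64(0.4473053693188332)])
lens (array([598.58178113, -77.80884532, 105.09745584]), [np.float64(0.2712962055263624), np.float64(0.27129620552637235)])
[640.26693503  64.7091381   24.        ]
[ 670.38611827 -231.85604339   24.        ]
[ 573.8458     -238.32215982   24.        ]
[544.19823722  53.86515447  24.        ]
```

View pics/c1.png

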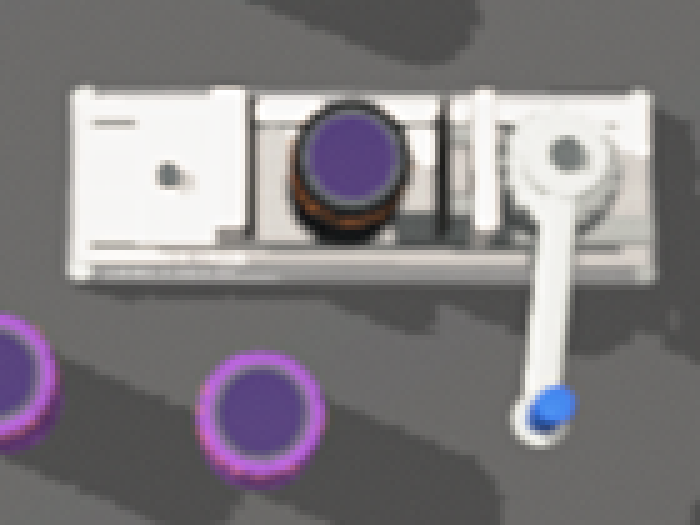

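View pics/c2.png

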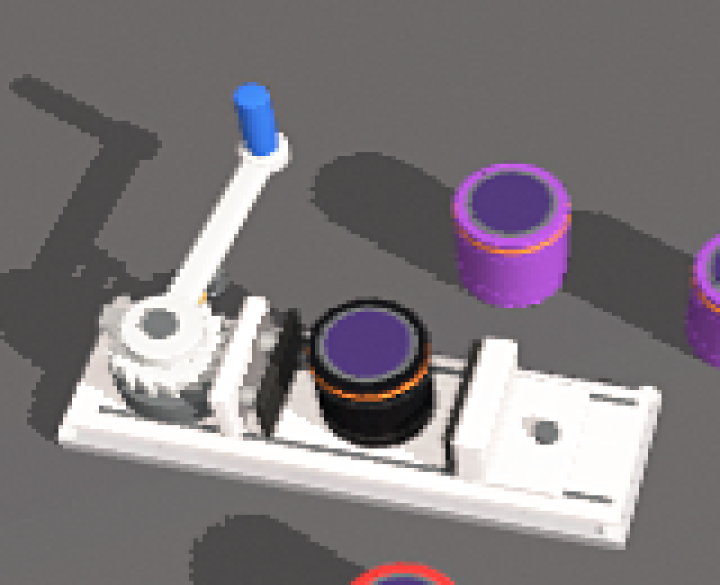

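The vice yaw is about +0.1 rad and the pivot is near (615,-182). The knob is at (488,-182,116), matching the given height and radius, so the wrench stands near 0.7 rad. I'll set out to above the knob with tool x pointing at the pivot (yaw 0).

arm_command([
  [0,0,0],
  [0,0,0],
  [0,0,0],
  [0.97,-0.87,0],
  [0.97,-0.87,0],
], gripper=[60,60,60,60,60], twist=[1,1,0.74,0,0])

```text
time: 0.72
tool_pos: [173.0, -465.9, 188.6]
tcp_rot: [-3.141, 0.0, -0.001]
contact_force: [0.4, -0.1, -0.2]
grip_width: 60.0
finger_force: 0.0
```

arm_command([
  [0.97,-0.87,0],
  [0.97,-0.87,0],
  [0.97,-0.87,0],
  [0.97,-0.87,0],
  [0.97,-0.87,0],
], gripper=[60,60,60,60,60], twist=[0,0,0,0,0])

```text
time: 1.35
tool_pos: [294.6, -356.9, 188.9]
tcp_rot: [-3.141, 0.0, -0.0]
contact_force: [0.1, -0.8, -0.2]
grip_width: 60.1
finger_force: 0.0
```

arm_command([
  [0.97,-0.87,0],
  [0.97,-0.87,0],
  [0.97,-0.87,0],
  [0.97,-0.87,0],
  [0.97,-0.87,0],
], gripper=[60,60,60,60,60], twist=[0,0,0,0,0])

```text
time: 1.98
tool_pos: [415.9, -248.3, 188.8]
tcp_rot: [-3.141, 0.001, -0.0]
contact_force: [0.7, -0.4, -0.9]
grip_width: 60.0
finger_force: 0.0
```

arm_command([
  [0.5,-0.87,0],
  [0.5,-0.87,0],
  [0,0,0],
  [0,0,0],
  [0,0,0],
], gripper=[60,60,60,60,60], twist=[0,0,0,0,0])

```text
time: 2.6
tool_pos: [439.9, -206.4, 189.0]
tcp_rot: [3.141, 0.0, -0.001]
contact_force: [-0.5, -0.3, 0.3]
grip_width: 60.1
finger_force: 0.0
```

```bash
python3 - <<'E'
from h import *
o=get_obs();I=capture("wrist");cv2.imwrite("pics/w1.png",I[:,:,::-1])
print(o["time"],o["tool_pos"],o["tcp_rot"],o["contact_force"])
for b in [(0,0,640,480)]: print(blue(I,b))
E
```

```text
2.6 [ 439.8900182  -206.42673944  189.04987432] [ 3.14140087e+00  2.01842516e-04 -1.34258015e-03] [-0.51489758 -0.26596478  0.30502466]
((np.float64(283.96048109965636), np.float64(183.70962199312714)), 582, (np.int64(270), np.int64(170), np.int64(297), np.int64(198)))
```

View pics/w1.png

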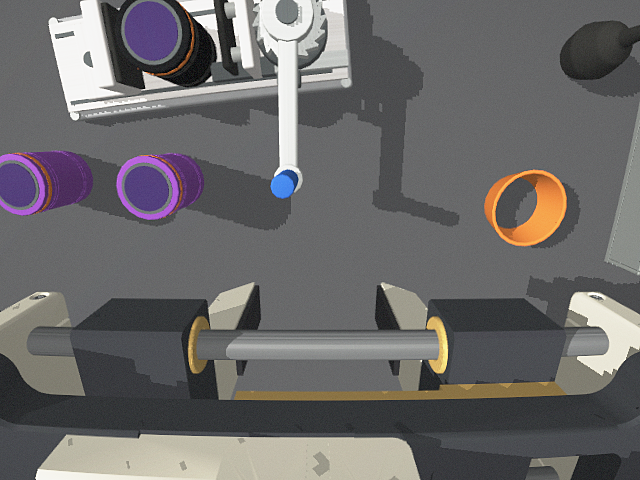

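The wrist view shows the blue post's top at (284,182), the ratchet head centre at (288,12), the black lens behind the jaw, and the hood and blower clear to the right.

```bash
python3 - <<'E'
from h import *
o=get_obs()
print(atz(ray("wrist",(282,184),o),140),atz(ray("wrist",(288,11),o),91), atz(ray("wrist",(289,178),o),87))
T=[atz(ray("wrist",u,o),24) for u in [(75,115),(350,82)]]; print(T)
E
```

```text
[ 490.50278975 -180.20600299  140.        ] [ 618.23952289 -183.3197676    91.        ] [ 489.53166784 -180.97137115   87.        ]
[array([550.90720008,  46.12855136,  24.        ]), array([ 577.46040793, -238.18955407,   24.        ])]
```

arm_command([
  [0.7,-0.4,0],
  [0.7,-0.4,0],
  [0.6,-0.23,0],
  [0,0,0],
  [0,0,0.5],
], gripper=[60,60,60,60,60], twist=[0,0,0,0,0])

```text
time: 3.28
tool_pos: [490.7, -180.2, 176.7]
tcp_rot: [3.141, -0.001, 0.0]
contact_force: [0.2, -0.8, -0.5]
grip_width: 60.3
finger_force: 0.0
```

arm_command([
  [0,0,0.9],
  [0,0,0.9],
  [0,0,0.9],
  [0,0,0.56],
  [0,0,0],
], gripper=[60,60,60,60,60], twist=[0,0,0,0,0])

```text
time: 3.9
tool_pos: [489.4, -179.8, 94.1]
tcp_rot: [-3.141, 0.002, -0.001]
contact_force: [0.6, 0.6, 0.3]
grip_width: 59.6
finger_force: 0.0
```

arm_command([
  [0,0,0],
  [0,0,0],
  [0,0,0],
  [0,0,0],
  [0,0,0],
], gripper=[22,22,22,22,22], twist=[0,0,0,0,0])

```text
time: 4.53
tool_pos: [490.3, -180.0, 95.2]
tcp_rot: [3.141, -0.0, -0.0]
contact_force: [-0.5, -0.0, -0.5]
grip_width: 22.4
finger_force: 0.0
```

arm_command([
  [0.02,0.453,0],
  [0.02,0.453,0],
  [0.02,0.453,0],
  [0.02,0.453,0],
  [0.02,0.453,0],
], gripper=[22,22,22,22,22], twist=[-1,-1,-1,-1,-1])

```text
time: 5.15
tool_pos: [501.8, -234.6, 94.9]
tcp_rot: [-3.14, 0.001, 0.439]
contact_force: [-1.9, 2.7, 2.4]
grip_width: 22.3
finger_force: 1.5
```

arm_command([
  [0.02,0.453,0],
  [0.02,0.453,0],
  [0.01,0.227,0],
  [0,0,0],
  [0,0,0],
], gripper=[22,22,22,22,22], twist=[-1,-1,-0.5,0,0])

```text
time: 5.78
tool_pos: [517.2, -258.9, 95.1]
tcp_rot: [-3.142, 0.0, 0.653]
contact_force: [0.6, 0.4, -0.3]
grip_width: 21.8
finger_force: 0.0
```

```bash
cat > st.py <<'E'
from h import *
o=get_obs();p=o["tool_pos"];y=o["tcp_rot"][2];f=o["contact_force"]
P=np.array([619.5,-183.5]);d=p[:2]-P;a=np.arctan2(-d[1],-d[0])
t=np.array([np.sin(y),-np.cos(y)])
print("r %.1f ang %.3f wrench~%.3f yaw %.3f Ftan(tool y) %.1f Frad %.1f  Fz %.1f t %.2f"%(np.hypot(*d),a,0.693-a,y,f[:2]@t,f[:2]@[np.cos(y),np.sin(y)],f[2],o["time"]))
E
python3 st.py
```

```text
r 127.1 ang 0.635 wrench~0.058 yaw 0.653 Ftan(tool y) 0.1 Frad 0.7  Fz -0.3 t 5.78
```

arm_command([
  [0.02,-0.453,0],
  [0.02,-0.453,0],
  [0.02,-0.453,0],
  [0.02,-0.453,0],
  [0.02,-0.453,0],
], gripper=[22,22,22,22,22], twist=[1,1,1,1,1])

```text
time: 6.4
tool_pos: [494.8, -209.9, 95.4]
tcp_rot: [3.137, -0.003, 0.214]
contact_force: [4.3, -9.3, -5.7]
grip_width: 22.1
finger_force: 4.3
```

arm_command([
  [0.02,-0.453,0],
  [0.02,-0.453,0],
  [0.02,-0.453,0],
  [0.02,-0.453,0],
  [0,0,0],
], gripper=[22,22,22,22,22], twist=[1,1,1,1,0])

```text
time: 7.02
tool_pos: [492.8, -164.1, 95.5]
tcp_rot: [3.138, -0.003, -0.132]
contact_force: [2.7, -6.1, -4.3]
grip_width: 21.8
finger_force: 3.2
```

```bash
python3 st.py
```

```text
r 128.2 ang -0.152 wrench~0.845 yaw -0.132 Ftan(tool y) 5.7 Frad 3.5  Fz -4.3 t 7.03
```

arm_command([
  [0.02,-0.453,0],
  [0.02,-0.453,0],
  [0.02,-0.453,0],
  [0,0,0],
  [0.02,0.453,0],
], gripper=[22,22,22,22,22], twist=[1,1,1,0,-1])

```text
time: 7.65
tool_pos: [497.0, -140.9, 95.4]
tcp_rot: [3.141, -0.001, -0.303]
contact_force: [-0.3, -0.4, 0.1]
grip_width: 22.4
finger_force: 0.0
```

arm_command([
  [0.02,0.453,0],
  [0.02,0.453,0],
  [0.02,0.453,0],
  [0.02,0.453,0],
  [0.02,0.453,0],
], gripper=[22,22,22,22,22], twist=[-1,-1,-1,-1,-1])

```text
time: 8.28
tool_pos: [491.4, -196.5, 95.2]
tcp_rot: [-3.141, 0.0, 0.133]
contact_force: [0.6, 0.4, 0.2]
grip_width: 21.9
finger_force: 0.9
```

arm_command([
  [0.02,0.453,0],
  [0.02,0.453,0],
  [0.02,0.453,0],
  [0.02,0.453,0],
  [0.02,0.453,0],
], gripper=[22,22,22,22,22], twist=[-1,-1,-1,-1,-1])

```text
time: 8.9
tool_pos: [510.5, -249.4, 95.1]
tcp_rot: [-3.141, 0.0, 0.569]
contact_force: [-0.4, 1.5, 0.7]
grip_width: 22.0
finger_force: 0.8
```

arm_command([
  [0.02,0.453,0],
  [0,0,0],
  [0.02,-0.453,0],
  [0.02,-0.453,0],
  [0.02,-0.453,0],
], gripper=[22,22,22,22,22], twist=[-1,0,1,1,1])

```text
time: 9.52
tool_pos: [501.2, -230.4, 95.4]
tcp_rot: [3.138, -0.001, 0.387]
contact_force: [5.2, -8.2, -6.6]
grip_width: 21.9
finger_force: 4.8
```

```bash
python3 st.py
```

```text
r 127.3 ang 0.377 wrench~0.316 yaw 0.387 Ftan(tool y) 9.6 Frad 1.7  Fz -6.6 t 9.53
```

arm_command([
  [0.02,-0.453,0],
  [0.02,-0.453,0],
  [0.02,-0.453,0],
  [0.02,-0.453,0],
  [0.02,-0.453,0],
], gripper=[22,22,22,22,22], twist=[1,1,1,1,1])

```text
time: 10.15
tool_pos: [491.8, -175.9, 95.4]
tcp_rot: [3.137, -0.004, -0.049]
contact_force: [3.4, -8.6, -4.7]
grip_width: 21.9
finger_force: 4.4
```

```bash
python3 st.py
```

```text
r 127.9 ang -0.060 wrench~0.753 yaw -0.049 Ftan(tool y) 8.4 Frad 3.9  Fz -4.7 t 10.15
```

Still running free at 8.4 N. I'll finish the stroke.

arm_command([
  [0.02,-0.453,0],
  [0.02,-0.453,0],
  [0.02,-0.453,0],
  [0.02,-0.453,0],
  [0,0,0],
], gripper=[22,22,22,22,22], twist=[1,1,1,1,0])

```text
time: 10.78
tool_pos: [501.5, -131.3, 95.6]
tcp_rot: [3.139, -0.004, -0.395]
contact_force: [2.4, -7.3, -1.6]
grip_width: 22.0
finger_force: 3.2
```

```bash
python3 st.py
```

```text
r 129.0 ang -0.416 wrench~1.109 yaw -0.395 Ftan(tool y) 5.8 Frad 5.0  Fz -1.6 t 10.78
```

arm_command([
  [0.02,0.453,0],
  [0.02,0.453,0],
  [0.02,0.453,0],
  [0.02,0.453,0],
  [0.02,0.453,0],
], gripper=[22,22,22,22,22], twist=[-1,-1,-1,-1,-1])

```text
time: 11.4
tool_pos: [489.7, -183.5, 95.1]
tcp_rot: [-3.138, 0.001, 0.044]
contact_force: [-1.0, 9.3, 3.4]
grip_width: 22.2
finger_force: 4.1
```

arm_command([
  [0.02,0.453,0],
  [0.02,0.453,0],
  [0.02,0.453,0],
  [0.02,0.453,0],
  [0.02,0.453,0],
], gripper=[22,22,22,22,22], twist=[-1,-1,-1,-1,-1])

```text
time: 12.02
tool_pos: [504.2, -238.5, 94.9]
tcp_rot: [-3.139, 0.001, 0.48]
contact_force: [0.9, -0.4, -0.5]
grip_width: 22.0
finger_force: 0.0
```

arm_command([
  [0.02,0.453,0],
  [0.02,0.453,0],
  [0,0,0],
  [0,0,0],
  [0,0,0],
], gripper=[22,22,22,22,22], twist=[-1,-1,0,0,0])

```text
time: 12.65
tool_pos: [517.4, -258.6, 95.3]
tcp_rot: [3.141, -0.0, 0.653]
contact_force: [0.2, 0.3, -0.7]
grip_width: 21.9
finger_force: 0.0
```

```bash
python3 st.py; python3 - <<'E'
from h import *
T=capture("top");S=capture("scene")
a=cv2.resize(T[195:300,280:420],None,fx=4,fy=4,interpolation=3);b=cv2.resize(S[165:315,200:360],None,fx=2.5,fy=2.8,interpolation=3)[:420,:]
cv2.imwrite("pics/c3.png",cv2.resize(np.hstack([a[:420],b[:420]]),(800,350))[:,:,::-1])
E
```

```text
r 126.7 ang 0.634 wrench~0.059 yaw 0.653 Ftan(tool y) -0.1 Frad 0.3  Fz -0.7 t 12.65
```

View pics/c3.png

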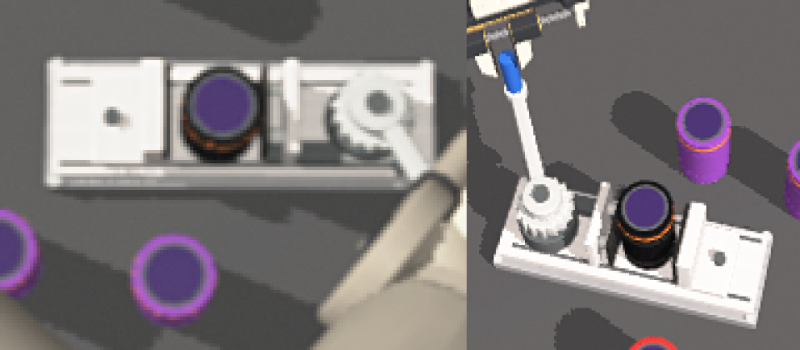

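The crop shows the wrench near home, the moving jaw's pad against the lens, and a gap of a few mm still left to the fixed jaw. Next is stroke three, watching the force.

arm_command([
  [0.02,-0.453,0],
  [0.02,-0.453,0],
  [0.02,-0.453,0],
  [0.02,-0.453,0],
  [0.02,-0.453,0],
], gripper=[22,22,22,22,22], twist=[1,1,1,1,1])

```text
time: 13.38
tool_pos: [494.9, -210.1, 95.4]
tcp_rot: [3.137, -0.002, 0.214]
contact_force: [3.7, -8.2, -6.0]
grip_width: 22.1
finger_force: 4.5
```

```bash
python3 st.py
```

```text
r 127.4 ang 0.210 wrench~0.483 yaw 0.214 Ftan(tool y) 8.8 Frad 1.9  Fz -6.0 t 13.38
```

arm_command([
  [0.013,-0.3,0],
  [0.013,-0.3,0],
  [0.013,-0.3,0],
  [0.013,-0.3,0],
  [0.013,-0.3,0],
], gripper=[22,22,22,22,22], twist=[0.66,0.66,0.66,0.66,0.66])

```text
time: 14.0
tool_pos: [492.2, -172.8, 95.3]
tcp_rot: [3.137, -0.002, -0.072]
contact_force: [0.8, -9.0, -3.4]
grip_width: 22.0
finger_force: 4.5
```

```bash
python3 st.py
```

```text
r 127.7 ang -0.084 wrench~0.777 yaw -0.072 Ftan(tool y) 8.9 Frad 1.4  Fz -3.4 t 14.00
```

arm_command([
  [0.013,-0.3,0],
  [0.013,-0.3,0],
  [0.013,-0.3,0],
  [0.013,-0.3,0],
  [0.013,-0.3,0],
], gripper=[22,22,22,22,22], twist=[0.66,0.66,0.66,0.66,0.66])

```text
time: 14.62
tool_pos: [500.2, -137.2, 95.3]
tcp_rot: [3.137, -0.003, -0.36]
contact_force: [-1.9, -13.4, -2.6]
grip_width: 22.1
finger_force: 6.5
```

```bash
python3 st.py
```

```text
r 128.0 ang -0.370 wrench~1.063 yaw -0.360 Ftan(tool y) 13.2 Frad 3.0  Fz -2.6 t 14.62
```

arm_command([
  [0.003,-0.1,0],
  [0.003,-0.1,0],
  [0.003,-0.1,0],
  [0.003,-0.1,0],
  [0.003,-0.1,0],
], gripper=[22,22,22,22,22], twist=[0.22,0.22,0.22,0.22,0.22])

```text
time: 15.25
tool_pos: [505.0, -126.3, 95.2]
tcp_rot: [3.136, -0.003, -0.455]
contact_force: [-3.3, -14.5, -2.7]
grip_width: 22.1
finger_force: 7.1
```

```bash
python3 st.py
```

```text
r 128.0 ang -0.463 wrench~1.156 yaw -0.455 Ftan(tool y) 14.4 Frad 3.4  Fz -2.7 t 15.25
```

The push is 14.4 N, inside the 12–19 N window. Returning home.

arm_command([
  [0.02,0.453,0],
  [0.02,0.453,0],
  [0.02,0.453,0],
  [0.02,0.453,0],
  [0.02,0.453,0],
], gripper=[22,22,22,22,22], twist=[-1,-1,-1,-1,-1])

```text
time: 15.88
tool_pos: [491.4, -176.8, 95.1]
tcp_rot: [-3.14, 0.001, -0.015]
contact_force: [0.4, 4.0, 1.1]
grip_width: 21.6
finger_force: 2.2
```

arm_command([
  [0.02,0.453,0],
  [0.02,0.453,0],
  [0.02,0.453,0],
  [0.02,0.453,0],
  [0.02,0.453,0],
], gripper=[22,22,22,22,22], twist=[-1,-1,-1,-1,-1])

```text
time: 16.5
tool_pos: [502.5, -232.1, 95.0]
tcp_rot: [-3.14, 0.001, 0.421]
contact_force: [-3.1, 3.5, 0.7]
grip_width: 21.8
finger_force: 2.0
```

arm_command([
  [0.02,0.453,0],
  [0.02,0.453,0],
  [0.01,0.227,0],
  [0.003,0.1,0],
  [0.003,0.1,0],
], gripper=[22,22,22,22,22], twist=[-1,-1,-0.5,-0.22,-0.22])

```text
time: 17.12
tool_pos: [520.5, -260.7, 95.0]
tcp_rot: [-3.141, 0.0, 0.676]
contact_force: [-2.3, 0.8, 0.1]
grip_width: 22.1
finger_force: 0.8
```

```bash
python3 st.py
```

```text
r 125.6 ang 0.662 wrench~0.031 yaw 0.676 Ftan(tool y) -2.0 Frad -1.3  Fz 0.1 t 17.12
```

arm_command([
  [0,0.08,0],
  [0,0.08,0],
  [0,0,0],
  [0,-0.06,0],
  [0,0,0],
], gripper=[22,22,22,40,60], twist=[0,0,0,0,0])

```text
time: 17.75
tool_pos: [522.7, -262.8, 95.3]
tcp_rot: [3.141, -0.0, 0.675]
contact_force: [0.0, -0.1, -0.6]
grip_width: 37.4
finger_force: 0.0
```

arm_command([
  [0,0,0],
  [0,0,0],
  [0,0,-0.8],
  [0,0,-1],
  [0,0,-1],
], gripper=[60,60,60,60,60], twist=[0,0,0,0,0])

```text
time: 18.38
tool_pos: [522.4, -262.8, 165.8]
tcp_rot: [-3.142, 0.0, 0.675]
contact_force: [-0.4, -0.7, 0.1]
grip_width: 60.1
finger_force: 0.0
```

arm_command([
  [0,0,-0.9],
  [-1,0,0],
  [-1,0,0],
  [-1,0,0],
  [0,0,0],
], gripper=[60,60,60,60,60], twist=[0,0,0,0,0])

```text
time: 19.0
tool_pos: [463.0, -310.6, 187.8]
tcp_rot: [3.141, 0.0, 0.673]
contact_force: [-0.3, 0.1, -0.5]
grip_width: 60.1
finger_force: 0.0
```

```bash
python3 - <<'E'
from h import *
o=get_obs();I=capture("wrist");cv2.imwrite("pics/w2.png",I[:,:,::-1])
b=blue(I,(0,0,640,270));print(o["time"],o["tool_pos"],o["contact_force"],b)
k=atz(ray("wrist",b[0],o),135);P=np.array([618.5,-183.3]);d=k[:2]-P;print(k,np.hypot(*d),0.693-np.arctan2(-d[1],-d[0]))
E
```

```text
19.0 [ 462.98306657 -310.61628819  187.79941429] [-0.26703505  0.12688855 -0.53070244] ((np.float64(314.12393162393164), np.float64(153.4145299145299)), 468, (np.int64(302), np.int64(141), np.int64(326), np.int64(166)))
[ 517.72371538 -263.38397112  135.        ] 128.72180069349355 0.021517025486612718
```

View pics/w2.png

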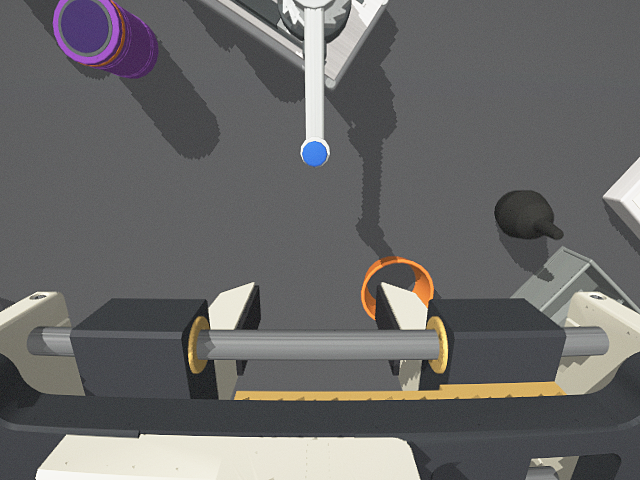

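The wrist view shows the post at (314,153), which puts the wrench at about 0.02 rad. The gripper is clear of everything and the hood and blower haven't been touched. Handing in.

```bash
python3 -c "
from plant import *
print(close_job())"
```

```text
the job is handed in; nothing more can be done
None
```

I clamped the lens in three strokes to a last push of about 14.4 N (12 to 19 N is fine), put the handle back about 0.02 rad from its home stop, let go and handed the job in; the hand-in gave no verdict, and I did not measure the clamping force or look at the lens after the last stroke.

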